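# Hang the pouring pail in the yoke of the spring-balanced arm

### The arm

A 6-joint arm with a two-finger parallel gripper is mounted at the origin on the work surface. World frame = base frame: x ahead of the robot, y to its left, z up, the work surface at z = 0. Lengths are in m, angles in rad, forces in N, time in s.
With the tool pointing down it reaches from about 0.4 to 0.825 m from the base axis. Payload 7 kg.
Tool frame: the origin (TCP) lies midway between the tips of the shut fingers; the grasp point (between the pads) lies arm.hold_point_z behind it (arm.hold_point_z is the distance from the TCP to the grasp point, in m); z points along the fingers, y is the line along which they close (so a half turn about z gives the same grasp; the last joint's range is limited). The gripper opens to 88 mm and grips with 3 to 60 N. Pads are 19 mm wide; open, the fingers measure 130 mm over their backs; the gripper's body (78 mm by 193 mm) begins 47 mm behind the grasp point.
Start: joints at [1.43, 0.359, 0.012, 0, -1.224, -0.288], TCP at [0.281, 0.614, 0.227] pointing down, gripper open.
Joint ranges: [-3.07, 3.07], [-1.43, 2.12], [-1.02, 1.25], [-3.03, 1.67], [-3.05, -0], [-3.03, 3.03]. Speed limits (rad/s): [2.39, 2.39, 3.01, 3.14, 3.14, 3.14].

### API

Orientations are given as [roll, pitch, yaw] about the fixed x, y, z axes, in that order (R = Rz(yaw) Ry(pitch) Rx(roll)).
In Python, from station import arm gives the robot as it stands.
- The arm moves only by the shell command python3 -m crank 'ROWS' [OPENING] [FORCE]. ROWS is JSON, a list that holds one entry, the list of rows, each a list of 4 numbers: the shift along the tool's x, y, z in units of 25 mm (1.0 is 25 mm), then the turn about the tool's z in units of 5 degrees (1.0 is 5 degrees). A call has 1 to 12 rows; each row is the pose to reach, as a shift and turn from the pose commanded when the call began, along the tool's axes at that moment; what a row does not reach only later rows make up. A row lasts 1/8 s, in which the tool goes at most 62.5 mm and 10.7 degrees, less where a joint would pass 70% of its speed; a pose out of reach is approached as far as the arm can. A call with a gripper value outside its range is refused whole. OPENING is the closure, from 0 (fully open) to 1 (shut), set as the call begins (- or left out, the last holds). The fingers move at their own pace and stop on an object; FORCE is the grip in N (left out, the last holds). Time passes only in rows, so rows that repeat a pose let the fingers close. It gives the time, the measured TCP pose, the force, the opening and the grip force at its end, in the units of the state.
- arm.get_state(): the state, without advancing time (a new reading comes with each control period).
- arm.grab_frame(name): name is "side" or "top"; returns (picture, depth): 400x640x3 uint8, red, green, blue; 400x640 float32, m along the optical axis (not along the pixel's ray), 0 where there is no reading.
- arm.get_calibration(name): a dict with "mtx" (3x3 intrinsics, pixels), "k1" (the pictures are not rectified: a ray, as slopes to the right and down, at radius r is drawn at 1 + k1 r^2 times it, then the intrinsics apply), "R" (3x3) and "t" (3): a world point X has camera coordinates R X + t. Camera axes: x right, y down, z forward; pixel columns grow to the right and rows downward; lengths in m; the calibration is good to about 2 mm. A picture is of the moment at which its call begins. get_calibration takes no time and is no camera call.
- arm.job_done(): hands the job in; it is judged then, once.
Trained networks look in the newest picture that a camera, given by its name, has taken for a name from the list of things; names that differ only in an ending like _2 or _b are one class to them, and where a whole thing is asked for, a point or a joint stands for the part that bears it (a point fixed in the world has none). Each returns a list of dicts, best first, with "score" (0 to 1); they miss things now and then, are a little off and sometimes report something else, mostly with a low value. They report only what shows in the picture. A call takes as long as a camera call. They do not tell look-alikes from the thing itself.
- arm.recognise(thing, camera): "extent" ([left, top, width, height] in pixels, round what is visible of it).
- arm.trace(thing, camera): "mask" (400x640 bool, what is visible of it) and "extent" ([left, top, width, height] in pixels, round what is visible of it).
The state is a dict: "t": time; "q": joint angles; "qd": joint speeds; "joint_efforts": joint torques, N m; "eef_pos": TCP position; "ee_rot": TCP orientation; "force": force on the tool from outside, world axes, zero at the start; "moment": the same for the moment, N m; "width": finger opening in m; "gripper_force": force on a finger pad.
Only numpy, scipy, OpenCV 4.12 (cv2) and the standard library are available. Lean on these libraries where they do the work, as an engineer would, in place of code of your own. Each camera call takes 0.05 s, during which the arm holds its last target. There are 200 camera calls.

### The job

Hang the small pouring pail by its two side pins in the open notches of the balancer arm's yoke, so that it ends up hanging freely, centred over the round plaster mould (the arm swings round its post by hand). The arm sinks under the weight: let it take up the pail slowly without forcing it, and let go only once the arm has settled and carries the whole weight, so that it neither drops nor springs up when you let go. Do not bump the mould, and leave the other things on the bench where they are.

Things in the scene. Friction and masses are not known exactly. Their poses are not given: they have to be found in the camera images.
- pail_grip (a point): middle of the pouring pail's wooden grip bar, the place to grasp it, from above. The bar is 16 mm thick, 18 mm high, 64 mm long, lies along the pail's y axis and is fixed rigidly across the top of the pail, 142 mm above its underside. Axes: z up, y along bar and pins; front and back are alike
- pail_pins (a point): middle of the pail's pin axis, 60 mm straight below pail_grip and 82 mm above the underside. The two steel pins (10 mm diameter) stick out along the pail's +y and -y; each is bare from 63 to 83 mm from this point, between a boss (18 mm diameter) and an end collar (20 mm diameter, ends at 88 mm)
- pail: the pouring pail: a black bucket 112 mm across at the rim, 100 mm tall, with a side pin at each side and a grip bar above; stands on the bench at the start; weighs 0.31 to 0.93 kg (set plaster inside). Origin at the centre of its underside, z up, y along its pins
- yoke_seat (a point): middle of the yoke, where pail_pins lies when the pins are fully down in the notches. Axes: z up, x level and back to the post, y across the prongs; stays level as the arm sinks. Two 8 mm prongs stand at y = +72 and -72 mm, each with a notch open at the top: 13 mm wide at its floor (5 mm below this point), flaring to 30 mm at its mouth (17 mm above). Empty: about 245 mm above the bench
- yoke: the forked grey steel head of the arm; origin at its upper pivot, 115 mm behind (+x) and 38 mm above yoke_seat; axes as yoke_seat. The fork is open away from the post (-x) and above; free room between the prongs 136 mm and 82 mm behind yoke_seat; the prongs end 25 mm in front of it; the head reaches 51 mm above it. yoke_seat is 341 mm from the post's axis, up to 9 mm more as the arm sinks
- lift (a joint): sink angle of the arm: 0 = empty, at its upper stop; grows as the yoke sinks, 0.1 rad is about 20 mm; lower stop at 0.52 (102 mm). The links are 200 mm long and rise 17 degrees from the post when empty. About 1.5 N on the yoke takes it off the upper stop, then about 0.8 N per 10 mm of sink; little friction, light damping. Under the pail it settles 20 to 95 mm down
- swivel (a joint): swing of the arm round the vertical post, rad, counter-clockwise from above positive, range -0.7 to 0.7; 0 = arm along the post's own -x axis. It stays where it is left; a push of about 0.5 N at the yoke moves it
- post_axis (a point): the axis of the arm's post (a steel column on a 140 mm square foot plate, top 245 mm) at bench height; z up
- mould_rim (a point): centre of the round white plaster mould, at the height of its rim (42 mm above the bench); 213 mm outside diameter, fixed. It lies under the circle in which the yoke swings, within about 15 mm
- bucket_mid (a point): plain black bucket without pins or bail bar (112 mm across, 100 mm tall), middle of its height; a bystander
- bowl: dark rubber mixing bowl, 124 mm across, 60 mm tall, origin under its centre; a bystander
- knife: wide filling knife lying flat, 95 mm blade, 235 mm long, 20 mm thick; a bystander
- brush: brush lying flat; a bystander
- bottle: white bottle, 60 mm across, 150 mm tall, origin under its centre; a bystander
- rosette: flat plaster rosette, 104 mm across, 23 mm tall, origin under its centre; a bystander
- mallet: mallet lying flat; a bystander
- beaker: pale measuring cup, 72 mm across, 100 mm tall, origin under its centre; a bystander
- mould: the mould, origin under its centre
Things that resemble listed ones, but are neither listed nor needed, are in the scene too. Leave any orange or pink look-alike of the mould alone.

How it is judged:
At the end, for the whole second after the job is handed in: The pail hangs by both pins in the yoke's notches (pin axis within 6 mm of the seat along the arm and in height, 12 mm sideways, square to within 0.12 rad, upright to within 0.2 rad), carried by the arm, at rest, its centre within 40 mm of the mould's centre as seen from above (x of pail_pins in the frame of yoke_seat between -0.006 and 0.006 m and y of pail_pins in the frame of yoke_seat between -0.012 and 0.012 m and z of pail_pins in the frame of yoke_seat between -0.006 and 0.006 m and angle between the y axis of pail_pins and the y axis of yoke_seat, either way round below 0.12 rad and angle between pail_pins's own z axis and vertical below 0.2 rad and contact force between pail and yoke above 2 N and horizontal distance between pail_pins and mould_rim below 0.04 m and velocity of joint lift between -0.1 and 0.1 rad/s and linear speed of pail below 0.03 m/s); the robot touches nothing.
It fails at once if with the pail in the yoke and not held, the arm drops or springs up (sink rate above 0.25 rad/s): it was let go before the arm carried its weight, or pressed too deep (distance between pail_pins and yoke_seat below 0.03 m and contact force between the fingers and pail below 0.1 N and (velocity of joint lift above 0.25 rad/s or velocity of joint lift below -0.25 rad/s)).
It fails at once if the arm is slammed down: with the pail in the yoke it moves faster than 1.25 rad/s (0.25 m/s at the yoke) (distance between pail_pins and yoke_seat below 0.03 m and (velocity of joint lift above 1.25 rad/s or velocity of joint lift below -1.25 rad/s)).
It fails at once if the arm is forced: more than 18 N between pail and yoke (contact force between pail and yoke above 18 N).
It fails at once if the mould is knocked with the pail, the fingers or the arm (more than 2 N) (contact force between mould and pail above 2 N or contact force between mould and the fingers above 2 N or contact force between mould and the arm above 2 N).
It fails at once if a bystander is moved more than 30 mm (distance of any of bucket_mid, bowl, knife, brush, bottle, rosette, mallet, beaker from where it was at the start of the episode above 0.03 m).
It also fails if it takes over 61 s, if anything falls off the work surface, if the arm or the gripper's body presses on something with over 40 N, if the wrist force passes 120 N, or if a joint passes its speed limit or range.

## Working session

There is one attempt and no reset: what is moved stays moved. The work goes in short steps, Python scripts to look and compute and a shell command to move; the robot and the scene stay as the last step left them, time stands still between calls to the robot, and variables do not carry over. Pictures are saved under pics/ and viewed, at most 10 in all, crops included, and the job is handed in when it is done.

```bash
ls; mkdir -p pics; cat > h.py <<'E'
import numpy as np, cv2
from station import arm
def world(cam,uv,z_depth):
    c=arm.get_calibration(cam);K=np.array(c["mtx"]);uv=np.atleast_2d(np.array(uv,float));d=np.atleast_1d(z_depth)
    x=(uv[:,0]-K[0,2])/K[0,0];y=(uv[:,1]-K[1,2])/K[1,1];rd=np.hypot(x,y);r=rd.copy()
    for _ in range(20): r=rd/(1+c["k1"]*r*r)
    s=1/(1+c["k1"]*r*r);P=np.stack([x*s*d,y*s*d,d],1)
    return (P-np.array(c["t"]))@np.array(c["R"])
def cloud(cam,depth,mask):
    v,u=np.nonzero(mask&(depth>0)); return world(cam,np.stack([u,v],1),depth[v,u]),np.stack([u,v],1)
E
python3 - <<'E'
from h import *
np.set_printoptions(precision=3,suppress=True)
for cam in("top","side"):
    im,d=arm.grab_frame(cam);cv2.imwrite(f"pics/{cam}0.png",im[:,:,::-1]);np.save(f"{cam}0.npy",d)
    c=arm.get_calibration(cam);print(cam,-np.array(c["R"]).T@np.array(c["t"]),c["k1"])
    for n in("pail","pail_grip","yoke","mould","bucket_mid","post_axis","bowl","bottle","beaker"):
        try:
            for r in arm.trace(n,cam)[:3]:
                P,_=cloud(cam,d,r["mask"]);print(n,round(r["score"],2),r["extent"],np.median(P,0),P.min(0),P.max(0))
        except Exception as e: print(n,e)
print(arm.get_state(),arm.hold_point_z)
E
```

```text
pics
top [ 0.291 -0.037  1.54 ] 0.04107952734948853
pail 0.97 [193.4, 136.2, 47.9, 36.8] [0.656 0.312 0.078] [ 0.598  0.236 -0.004] [0.712 0.396 0.156]
pail_grip 0.72 [195.2, 137.9, 50.2, 34.8] [0.658 0.315 0.08 ] [ 0.598  0.234 -0.008] [0.743 0.414 0.156]
yoke 0.79 [323.6, 115.0, 57.5, 56.1] [ 0.621 -0.152  0.24 ] [ 0.556 -0.218 -0.007] [ 0.756 -0.037  0.3  ]
mould 0.92 [199.3, 254.6, 65.1, 67.4] [0.227 0.276 0.019] [ 0.121  0.171 -0.008] [0.333 0.388 0.052]
mould 0.78 [385.6, 266.3, 68.1, 65.2] [ 0.175 -0.329  0.02 ] [ 0.065 -0.443 -0.009] [ 0.281 -0.222  0.052]
mould 0.75 [303.8, 165.4, 67.1, 63.7] [ 0.519 -0.069  0.019] [ 0.413 -0.178 -0.011] [0.627 0.037 0.24 ]
bucket_mid 0.83 [185.7, 201.7, 43.2, 34.6] [0.448 0.359 0.045] [ 0.383  0.287 -0.004] [0.518 0.404 0.108]
post_axis 0.97 [323.9, 115.2, 133.8, 75.3] [ 0.605 -0.35   0.228] [ 0.53  -0.477 -0.007] [ 0.802 -0.035  0.302]
bowl 0.88 [367.7, 106.8, 31.7, 26.7] [ 0.769 -0.239  0.024] [ 0.709 -0.286 -0.005] [ 0.808 -0.179  0.068]
bottle 0.76 [159.5, 156.2, 27.8, 21.5] [0.61  0.459 0.096] [ 0.587  0.44  -0.007] [0.67  0.514 0.156]
[... 1466 characters left out ...]
77] [ 0.584  0.302 -0.004] [0.675 0.682 0.15 ]
beaker 0.93 [292.0, 292.2, 28.1, 49.5] [ 0.39  -0.282  0.067] [ 0.356 -0.302 -0.003] [ 0.433 -0.134  0.102]
beaker 0.27 [351.1, 385.7, 21.9, 14.3] [ 0.482 -0.454  0.025] [ 0.468 -0.47  -0.004] [ 0.506 -0.426  0.029]
{'t': 1.0, 'q': array([ 1.43 ,  0.359,  0.012,  0.   , -1.224, -0.288]), 'qd': array([-0.003, -0.002,  0.   , -0.   ,  0.   , -0.   ]), 'joint_efforts': array([ -0.   , -58.239,  29.331,   7.003,   0.013,  -0.   ]), 'eef_pos': array([0.281, 0.614, 0.227]), 'ee_rot': array([ 3.142, -0.   , -0.429]), 'force': array([0.324, 0.591, 0.393]), 'moment': array([0.014, 0.017, 0.009]), 'gripper_force': 0.0, 'width': 0.08741386001158183} 0.0188
```

```bash
python3 - <<'E'
import cv2
a=cv2.imread("pics/top0.png")[90:340,140:480]; cv2.imwrite("pics/t1.png",cv2.resize(a,None,fx=2.3,fy=2.3,interpolation=cv2.INTER_CUBIC))
E
```

```text
(no output)
```

View pics/t1.png

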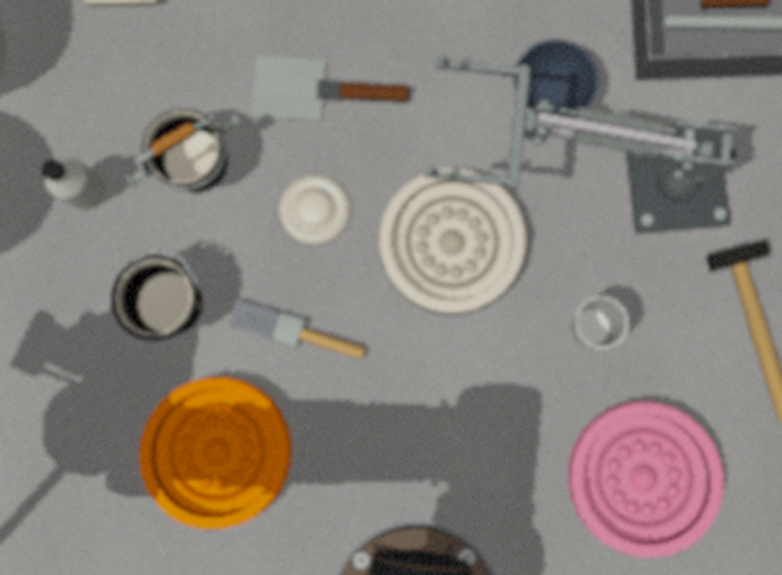

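View pics/side0.png

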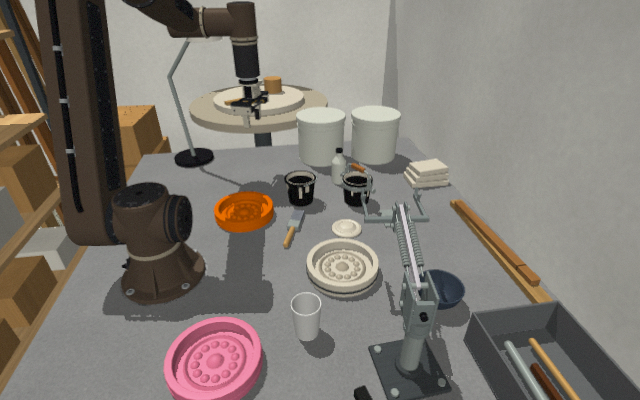

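The top view shows these candidates for the pail: the bucket with grip bar and pins at full-image (218,154), and the plain bucket at (207,219). I choose the first. The candidates for the mould are the white one at (337,195), the orange one at (233,287) and the pink one at (420,297). I choose the white one. The yoke fork's mouth is at (330–370, 115–170) and the post is at about (437,168). Next I measure these accurately, with one close crop of the pail.

```bash
cat > m.py <<'E'
from h import *
np.set_printoptions(precision=4,suppress=True)
def circ(P):
    A=np.c_[2*P[:,:2],np.ones(len(P))];s=np.linalg.lstsq(A,(P[:,:2]**2).sum(1),rcond=None)[0];return s[:2],np.sqrt(s[2]+s[:2]@s[:2])
E
python3 - <<'E'
from m import *
ims=[];D=[]
for i in range(6):
    im,d=arm.grab_frame("top");ims.append(im);D.append(d)
d=np.median(D,0).astype(np.float32);im=np.mean(ims,0).astype(np.uint8);np.save("topd.npy",d);cv2.imwrite("pics/topm.png",im[:,:,::-1])
A=np.ones(d.shape,bool);P,uv=cloud("top",d,A);C=im[uv[:,1],uv[:,0]].astype(int)
# grip
near=np.hypot(P[:,0]-.655,P[:,1]-.312)<.11
g=near&(P[:,2]>.128);Q=P[g];print("bar pts",len(Q),Q.mean(0),np.percentile(Q[:,2],[10,50,90]))
col=near&(C[:,0]-C[:,2]>50);Q=P[col];print("brown",len(Q),Q.mean(0))
r=cv2.minAreaRect(uv[col].astype(np.float32));print(r)
e,v=np.linalg.eigh(np.cov(Q[:,:2].T));print("yaw bar",np.degrees(np.arctan2(v[1,1],v[0,1])),np.sqrt(e))
c=uv[col].mean(0);print("center px",c, "world z=.151:")
def at_z(cam,uv,z):
    a=world(cam,uv,1.0)[0];b=world(cam,uv,2.0)[0];t=(z-a[2])/(b[2]-a[2]);return a+t*(b-a)
print(at_z("top",c,.151))
# rim
rm=near&(P[:,2]>.09)&(P[:,2]<.11);Q=P[rm];Q=Q[np.hypot(*(Q[:,:2]-[.655,.312]).T)<.07];print("rim circ",circ(Q))
# mould
md=(np.hypot(P[:,0]-.519,P[:,1]+.069)<.125)&(P[:,2]>.03)&(P[:,2]<.05);Q=P[md];print("mould",len(Q),circ(Q[np.hypot(*(Q[:,:2]-[.519,-.07]).T)>.095]), cv2.minEnclosingCircle(Q[:,:2].astype(np.float32)),np.median(Q[:,2]))
# arm
a=(P[:,2]>.15)&(P[:,0]>.5)&(P[:,1]<0)&(P[:,1]>-.5);Q=P[a]
for u0 in range(322,460,4):
    for s in [a&(uv[:,0]>=u0)&(uv[:,0]<u0+4)]:
        if s.any(): print(u0,"n",s.sum(),"x",P[s][:,0].min(),P[s][:,0].max(),"y",P[s][:,1].mean(),"z",P[s][:,2].min(),P[s][:,2].max())
np.save("armcloud.npy",Q)
cr=im[95:215,170:460];cv2.imwrite("pics/c2.png",cv2.resize(cr[:,:,::-1],(800,331),interpolation=cv2.INTER_CUBIC))
E
```

```text
bar pts 163 [0.6541 0.3083 0.1464] [0.1401 0.1484 0.1511]
brown 123 [0.6567 0.3113 0.1399]
((214.61537170410156, 149.42306518554688), (6.379053115844727, 19.969207763671875), 56.3099365234375)
yaw bar 110.79480047482969 [0.0129 0.0182]
center px [214.4228 149.6667] world z=.151:
[0.6537 0.3085 0.151 ]
rim circ (array([0.6544, 0.3086]), np.float64(0.05282608585031664))
mould 887 (array([ 0.52  , -0.0698]), np.float64(0.10044144746134896)) ((0.5205962061882019, -0.06913091987371445), 0.10629331320524216) 0.041359060838135085
322 n 4 x 0.5744438898189888 0.5815628781841655 y -0.03455661478391203 z 0.23145153221442052 0.2396398487013202
326 n 19 x 0.5727774019150389 0.5806999009762736 y -0.04157389242473422 z 0.23219959011245375 0.2622378705354973
330 n 34 x 0.5716026024995192 0.7235920535169799 y -0.05649995376560218 z 0.2262744786151933 0.26263002581816114
334 n 33 x 0.5693994986023629 0.7223659447046624 y -0.06697417419182347 z 0.22885383955353256 0.25347868396903683
338 n 30 x 0.5683155726478786 0.718276656276169 y -0.07835155531743311 z 0.2291756916133865 0.26288508688497003
342 n 3
[... 2677 characters left out ...]
5725 0.24644736874192666
438 n 100 x 0.575788083247873 0.6372938553023348 y -0.3702821069724662 z 0.15573681488041743 0.24569730790574387
442 n 98 x 0.5770134047849701 0.629076126336866 y -0.3868023310694892 z 0.1514397871065533 0.24560657807512523
446 n 98 x 0.5756069209644933 0.6289507477498236 y -0.39874318040973816 z 0.15389376333101068 0.2470828964377766
450 n 91 x 0.5750612777871187 0.6258459488980169 y -0.40718853866466204 z 0.1577358460162406 0.24578479525971925
454 n 78 x 0.5751802565164762 0.6249987170689166 y -0.41448945780836993 z 0.20073016158602738 0.24715967245429282
458 n 17 x 0.5751954079605524 0.6215404870177801 y -0.4246451591485202 z 0.2035444633109622 0.24583458658993854
```

View pics/c2.png

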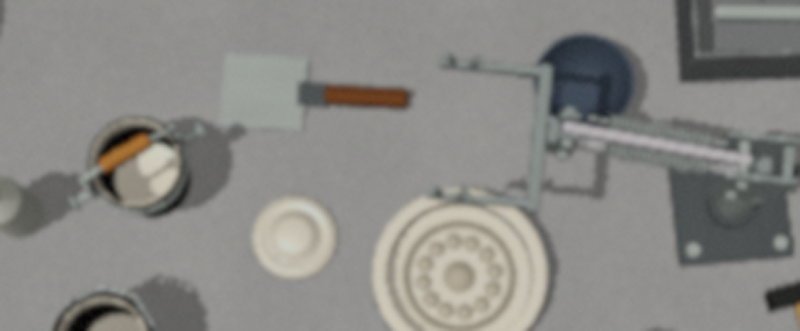

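The crop confirms the choice: an orange-brown grip bar with pins at both ends on the pail at crop (125,152). The prong tips are at crop (447,62) and (437,193). I'll first swing the empty arm over the mould with the fingers shut.

```bash
cat >> m.py <<'E'
from scipy.spatial.transform import Rotation as Rn
def go(xyz,yaw=None):
    s=arm.get_state();R=Rn.from_euler("xyz",s["ee_rot"]).as_matrix()
    sh=R.T@(np.array(xyz)-s["eef_pos"])/.025
    y0=s["ee_rot"][2];t=0 if yaw is None else -np.degrees((yaw-y0+np.pi)%(2*np.pi)-np.pi)/5
    return np.round(np.r_[sh,t],2)
def topcloud(n=6):
    F=[arm.grab_frame("top") for _ in range(n)];d=np.median([f[1] for f in F],0).astype(np.float32);im=np.mean([f[0] for f in F],0).astype(np.uint8)
    P,uv=cloud("top",d,np.ones(d.shape,bool));return im,P,uv
def yoke(P,post,lo=.18,hi=.27,verb=1):
    # fit fork: seat position on circle around post, heading by prong edge scoring
    Q=P[(P[:,2]>lo)&(P[:,2]<hi)];best=[]
    for h in np.radians(np.arange(60,125,.5)):
        f=np.array([np.cos(h),np.sin(h)]);l=np.array([-f[1],f[0]]);q=Q[:,:2]-post
        a=q@f-.343;b=q@l
        best.append((np.sum((np.abs(np.abs(b)-.072)<.006)&(a>-.07)&(a<.028)),h))
    m=max(x[0] for x in best);h=np.average([x[1] for x in best if x[0]>.85*m],weights=[x[0] for x in best if x[0]>.85*m])
    f=np.array([np.cos(h),np.sin(h)]);l=np.array([-f[1],f[0]]);q=Q[:,:2]-post;a=q@f-.343;b=q@l
    s=(np.abs(np.abs(b)-.072)<.012)&(a>-.07)&(a<.04)
    L=s&(b>0);Rr=s&(b<0)
    if verb: print("heading",np.degrees(h),"score",m,"b means",b[L].mean(),b[Rr].mean(),"a max",np.sort(a[L])[-4:],np.sort(a[Rr])[-4:],"z",np.percentile(Q[s][:,2],[10,50,90,98]))
    return h,post+.341*f
E
python3 - <<'E'
from m import *
im=cv2.imread("pics/topm.png")[:,:,::-1];d=np.load("topd.npy");P,uv=cloud("top",d,np.ones(d.shape,bool));C=im[uv[:,1],uv[:,0]].astype(int)
c=np.array([.654,.3085]);q=P[:,:2]-c;r=np.hypot(*q.T)
s=(r>.06)&(r<.095)&(P[:,2]>.06)&(P[:,2]<.105);Q=q[s];print("pins",s.sum(),np.c_[P[s],r[s]][::4])
l=cv2.fitLine(Q.astype(np.float32),cv2.DIST_HUBER,0,.01,.01).ravel();print("pin dir",np.degrees(np.arctan2(l[1],l[0])),l[2:]+c)
g=(r<.03)&(P[:,2]>.143);l=cv2.fitLine(P[g][:,:2].astype(np.float32),cv2.DIST_HUBER,0,.01,.01).ravel();print("bar dir",np.degrees(np.arctan2(l[1],l[0])),P[g].mean(0))
pl=(np.abs(P[:,0]-.6)<.13)&(np.abs(P[:,1]+.41)<.13)&(P[:,2]>.004)&(P[:,2]<.03)&(C.sum(1)<260)
print("plate",pl.sum(),P[pl].min(0),P[pl].max(0),cv2.minAreaRect(P[pl][:,:2].astype(np.float32)*1000))
top=(np.abs(P[:,0]-.6)<.06)&(np.abs(P[:,1]+.4)<.06)&(P[:,2]>.1);print(np.median(P[top],0))
for post in ([.6,-.4],[.595,-.4],[.605,-.4]): print(post,yoke(P,np.array(post)))
E
```

```text
pins 67 [[0.7037 0.241  0.0872 0.0838]
 [0.6976 0.2414 0.0852 0.08  ]
 [0.6944 0.2479 0.0854 0.0728]
 [0.692  0.2335 0.0927 0.0841]
 [0.6907 0.2509 0.0869 0.0683]
 [0.6913 0.2385 0.0835 0.0793]
 [0.6879 0.2545 0.0853 0.0637]
 [0.6885 0.2421 0.0816 0.0748]
 [0.6853 0.2487 0.0816 0.0675]
 [0.6249 0.3719 0.0835 0.0697]
 [0.6207 0.3739 0.0878 0.0734]
 [0.6179 0.358  0.0985 0.0613]
 [0.618  0.3778 0.0854 0.0781]
 [0.6183 0.3656 0.0827 0.0673]
 [0.6148 0.3809 0.0855 0.0824]
 [0.6104 0.3826 0.0909 0.086 ]
 [0.6076 0.3771 0.0875 0.0828]]
pin dir -60.353863 [0.6563 0.3049]
bar dir -60.367626 [0.6544 0.3082 0.1494]
plate 1032 [ 0.4711 -0.5252  0.0078] [ 0.6445 -0.3333  0.03  ] ((551.743896484375, -424.31494140625), (227.44857788085938, 141.74111938476562), 72.77824401855469)
[ 0.6039 -0.3862  0.2214]
heading 82.24574468085106 score 239 b means 0.07188351927452132 -0.07136769363134349 a max [0.0158 0.0158 0.0162 0.0165] [0.0141 0.0165 0.0168 0.017 ] z [0.2324 0.2396 0.2571 0.2622]
[0.6, -0.4] (np.float64(1.435459040435464), array([ 0.646 , -0.0621]))
heading 81.25158562367865 score 238 b means 0.07246252193531583 -0.07078909318470261 a max [0.0152 0.0153 0.0157 0.016 ] [0.0161 0.0185 0.0187 0.019 ] z [0.2324 0.2396 0.2569 0.2622]
[0.595, -0.4] (np.float64(1.4181076915992827), array([ 0.6469, -0.063 ]))
heading 83.24347826086957 score 236 b means 0.07128635686296192 -0.071974875955228 a max [0.0164 0.0165 0.0168 0.017 ] [0.0122 0.0147 0.0149 0.0151] z [0.2323 0.2396 0.2573 0.2622]
[0.605, -0.4] (np.float64(1.452872776464497), array([ 0.6451, -0.0614]))
```

```bash
python3 -m crank '[[[0,0,-2.5,0],[0,0,-5,0],[0,0,-5,0]]]' 1 10; python3 -c "
from m import *
print(arm.get_state()['eef_pos'],go([.65,-.05,.35]),go([.65,-.05,.24]),go([.6,-.05,.24]),go([.48,-.085,.24]))"
```

```text
t: 1.68
eef_pos: [0.2817, 0.6156, 0.3585]
ee_rot: [-3.131, 0.001, -0.429]
force: [-0.1, 1.0, -1.4]
width: 0.0631
gripper_force: 0.0
[0.2817 0.6156 0.3585] [24.47 18.1   0.12  0.  ] [24.47 18.14  4.52  0.  ] [22.65 18.97  4.52  0.  ] [18.87 22.24  4.48  0.  ]
```

```bash
python3 -m crank '[[[2,1.5,0,0],[4,3,0,0],[6,4.5,0,0],[8,6,0,0],[10,7.5,0,0],[12,9,0,0],[14,10.5,0,0],[16,12,0,0],[18,13.5,0,0],[20,15,0,0],[22,16.5,0,0],[24.4,18.1,0,0]]]'; python3 -m crank '[[[0,0,0,0],[0,0,0,0],[0,0,0,0]]]'; python3 -c "
from m import *
print(arm.get_state()['eef_pos'],go([.65,-.05,.24]),go([.6,-.05,.24]),go([.48,-.085,.24]))"
```

```text
t: 3.18
eef_pos: [0.6428, -0.0451, 0.3514]
ee_rot: [-3.141, -0.0, -0.429]
force: [0.5, 1.9, 0.3]
width: 0.0006
gripper_force: 0.0
t: 3.55
eef_pos: [0.6419, -0.0422, 0.3518]
ee_rot: [-3.141, -0.0, -0.428]
force: [-0.6, 0.0, 0.0]
width: 0.0006
gripper_force: 0.0
[ 0.6419 -0.0422  0.3518] [0.42 0.15 4.47 0.  ] [-1.4   0.98  4.47  0.  ] [-5.18  4.25  4.47  0.  ]
```

```bash
python3 -m crank '[[[0.2,0.2,1.5,0],[0.2,0.2,3,0],[0.2,0.2,4.4,0],[0.2,0.2,4.4,0],[-0.4,0.6,4.4,0],[-1,0.9,4.4,0],[-1.5,1.3,4.4,0],[-2,1.6,4.4,0],[-2.4,1.9,4.4,0],[-2.8,2.2,4.4,0],[-3.2,2.6,4.4,0],[-3.6,2.9,4.4,0]]]'; python3 -m crank '[[[-0.4,0.3,0,0],[-0.8,0.7,0,0],[-1.1,1,0,0],[-1.3,1.2,0,0],[-1.4,1.3,0,0],[-1.4,1.3,0,0],[-1.4,1.3,0,0]]]'; python3 -c "
from m import *
im,P,uv=topcloud(4)
cv2.imwrite('pics/push.png',im[:,:,::-1])
for p in ([.6,-.406],): print(yoke(P,np.array(p),.2,.27))
print(arm.get_state()['force'],go([.48,-.085,.24]))"
```

```text
t: 5.05
eef_pos: [0.5294, -0.0721, 0.2415]
ee_rot: [3.141, -0.0, -0.429]
force: [1.0, -1.2, 0.2]
width: 0.0004
gripper_force: 0.3
t: 5.92
eef_pos: [0.4851, -0.0866, 0.2415]
ee_rot: [3.141, 0.0, -0.429]
force: [-0.6, -0.1, -0.7]
width: 0.0003
gripper_force: 0.0
heading 101.75 score 58 b means 0.072994705825108 nan a max [0.0205 0.0219 0.0226 0.0233] [] z [0.2363 0.2396 0.2583 0.2599]
(np.float64(1.7758725139042302), array([ 0.5306, -0.0721]))
[-0.0331  0.383  -0.2805] [-0.21  0.03  0.06  0.  ]m.py:25: RuntimeWarning: Mean of empty slice.
  if verb: print("heading",np.degrees(h),"score",m,"b means",b[L].mean(),b[Rr].mean(),"a max",np.sort(a[L])[-4:],np.sort(a[Rr])[-4:],"z",np.percentile(Q[s][:,2],[10,50,90,98]))
  ret = ret.dtype.type(ret / rcount)
```

Heading is 101.75°, with 103.4° ideal. I'll nudge a little more, back off and go up.

```bash
python3 -m crank '[[[-0.15,0.15,0,0],[-0.25,0.25,0,0],[-0.25,0.25,0,0],[-0.25,0.25,0,0],[0.3,-0.2,0,0],[1,-0.7,0,0],[1,-0.7,-1.5,0],[1,-0.7,-3.5,0],[1,-0.7,-5,0],[1,-0.7,-5,0]]]' 0; python3 -c "
from m import *
print(arm.get_state()['eef_pos'],arm.get_state()['q'])
for y in (-60.36,119.64): print('bar',y)
# tool y must be perpendicular to bar: bar along tool x
for y in (-60.4,119.6): print(go([.6544,.3083,.30],np.radians(y)))"
```

```text
t: 7.38
eef_pos: [0.5171, -0.081, 0.3697]
ee_rot: [-3.139, -0.005, -0.429]
force: [0.8, 0.3, -0.5]
width: 0.0868
gripper_force: 0.0
[ 0.5171 -0.081   0.3697] [ 0.2207  0.0401 -0.0732  0.0011 -1.452   0.9214]
bar -60.36
bar 119.64
[ -1.49 -16.44   2.82   7.17]
[ -1.49 -16.44   2.82 -28.83]
```

```bash
python3 -m crank '[[[-0.2,-2,0,0],[-0.4,-4,0,1],[-0.5,-6,0,2],[-0.7,-8,0,4],[-0.9,-10,0,5],[-1.1,-12,0.5,6],[-1.3,-14,1,7.2],[-1.4,-15.5,2,7.2],[-1.5,-16.4,2.8,7.2],[-1.5,-16.4,2.8,7.2],[-1.5,-16.4,2.8,7.2]]]'; python3 -c "
from m import *
im,P,uv=topcloud(5)
print(yoke(P,np.array([.6,-.406]),.2,.27)); np.save('P2.npy',P)
for p in ([.603,-.406],[.597,-.406],[.6,-.409]): print(p,yoke(P,np.array(p),.2,.27))
print(arm.get_state()['eef_pos'],go([.6544,.3083,.133-.0],np.radians(-60.4)))"
```

```text
t: 8.75
eef_pos: [0.6515, 0.3068, 0.2968]
ee_rot: [-3.141, -0.001, -1.057]
force: [0.5, 0.6, 1.5]
width: 0.0874
gripper_force: 0.0
heading 104.24480369515014 score 221 b means 0.07317381424337341 -0.07305680054096092 a max [0.0211 0.022  0.0239 0.0245] [0.0214 0.0222 0.0234 0.0241] z [0.2348 0.2395 0.2574 0.2622]
(np.float64(1.819415052575521), array([ 0.5161, -0.0755]))
heading 104.74601366742597 score 223 b means 0.07330266996066363 -0.07296968764167226 a max [0.0225 0.0234 0.0253 0.0259] [0.0215 0.0224 0.0235 0.0242] z [0.2348 0.2395 0.2574 0.2622]
[0.603, -0.406] (np.float64(1.828162816835564), array([ 0.5162, -0.0762]))
heading 103.74418604651164 score 220 b means 0.07306849550214987 -0.0731545659851922 a max [0.0197 0.0207 0.0226 0.0231] [0.0213 0.0221 0.0233 0.024 ] z [0.2348 0.2395 0.2574 0.2622]
[0.597, -0.406] (np.float64(1.8106776263131872), array([ 0.516 , -0.0748]))
heading 104.23750000000001 score 231 b means 0.07245602007500054 -0.07372670816719526 a max [0.024  0.0249 0.0268 0.0274] [0.0243 0.0252 0.0263 0.027 ] z [0.2347 0.2395 0.2573 0.2622]
[0.6, -0.409] (np.float64(1.8192875790475893), array([ 0.5161, -0.0785]))
[0.6515 0.3067 0.298 ] [ 0.   -0.12  6.6  -0.04]
```

```bash
python3 -m crank '[[[0,-0.12,2,0],[0,-0.12,4,0],[0,-0.12,5.5,0],[0,-0.12,6.5,0],[0,-0.12,6.9,0],[0,-0.12,7,0],[0,-0.12,7,0],[0,-0.12,7,0]]]' 0; python3 -m crank '[[[0,0,0,0],[0,0,0,0],[0,0,0,0],[0,0,0,0],[0,0,0,0],[0,0,0,0],[0,0,0,0]]]' 1 35; python3 -m crank '[[[0,0,-0.3,0],[0,0,-1,0],[0,0,-2,0],[0,0,-3,0],[0,0,-5,0],[0,0,-7,0],[0,0,-9,0],[0,0,-10.5,0],[0,0,-10.5,0],[0,0,-10.5,0],[0,0,-10.5,0]]]'; python3 -c "
from m import *
s=arm.get_state();print(s['moment'],s['eef_pos'])
for i in range(4): print(arm.grab_frame('side')[0].shape,arm.get_state()['force'])
im=arm.grab_frame('side')[0];cv2.imwrite('pics/lift.png',cv2.resize(im[60:320,240:480,::-1],None,fx=2.3,fy=2.3))
print(go([.516,-.077,.40],np.radians(14.2)))"
```

```text
t: 10.0
eef_pos: [0.6544, 0.3092, 0.123]
ee_rot: [-3.14, 0.0, -1.057]
force: [0.6, -0.3, 0.6]
width: 0.0879
gripper_force: 0.0
t: 10.88
eef_pos: [0.6539, 0.3088, 0.1215]
ee_rot: [3.142, 0.0, -1.057]
force: [0.1, -0.5, -0.2]
width: 0.0231
gripper_force: 0.0
t: 12.25
eef_pos: [0.6532, 0.3086, 0.3819]
ee_rot: [3.138, -0.0, -1.057]
force: [-0.7, 0.3, -5.4]
width: 0.0159
gripper_force: 35.0
[ 0.0328  0.0156 -0.0107] [0.6532 0.3086 0.3819]
(400, 640, 3) [ 0.3198  0.2165 -5.7052]
(400, 640, 3) [-0.0321  0.7586 -6.1628]
(400, 640, 3) [-0.2202  0.5948 -4.158 ]
(400, 640, 3) [-0.5768 -0.3307 -4.87  ]
[ 10.73  12.38  -0.65 -14.95]
```

View pics/lift.png

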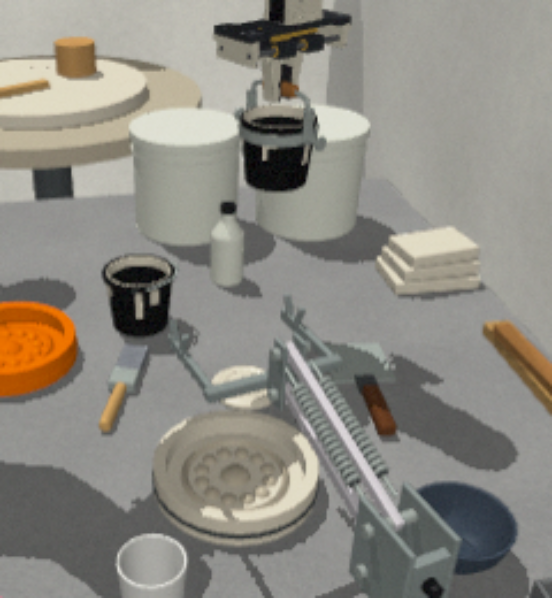

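The pail is held level at crop (280,150), weighing about 5.2 N, so I expect roughly 45 mm of sink. I move over the yoke while raising it 25 mm.

```bash
python3 -m crank '[[[0.6,0.7,-0.5,-1],[1.8,2,-1,-3],[3,3.4,-1,-5],[4.2,4.8,-1,-7],[5.4,6.2,-1,-9],[6.6,7.6,-1,-11],[7.8,9,-1,-13],[8.8,10.2,-1,-14.5],[9.6,11.1,-1,-15],[10.2,11.8,-1,-15],[10.6,12.2,-1,-15],[10.7,12.4,-1,-15]]]'; python3 -m crank '[[[0,0,0,0],[0,0,0,0],[0,0,0,0],[0,0,0,0]]]'; python3 -c "
from m import *
F=[arm.grab_frame('side') for _ in range(4)];d=np.median([f[1] for f in F],0);im=F[0][0]
cv2.imwrite('pics/over.png',cv2.resize(im[100:320,240:480,::-1],None,fx=2.6,fy=2.6))
s=arm.get_state();p=s['eef_pos'];print(p,s['ee_rot'],go([.516,-.077,.40],np.radians(14.2)))
P,uv=cloud('side',d.astype(np.float32),np.ones(d.shape,bool));C=im[uv[:,1],uv[:,0]].astype(int)
n=(np.hypot(*(P[:,:2]-p[:2]).T)<.065)&(P[:,2]>p[2]-.15)&(P[:,2]<p[2]-.01);Q=P[n]
print(np.percentile(Q[:,2],[0,1,2,5])-p[2]);B=n&(C.sum(1)<110);print('black z rel tcp',np.percentile(P[B][:,2]-p[2],[1,50,99]),'exp under',.0188-.142,'x',P[B][:,0].min(),P[B][:,0].max())
r=(np.hypot(*(P[:,:2]-p[:2]).T)<.1)&(np.hypot(*(P[:,:2]-p[:2]).T)>.066)&(P[:,2]>p[2]-.07)&(P[:,2]<p[2]-.02)
for sg in (1,-1):
    k=r&((P[:,0]-p[0])*sg>0);print('pin',sg,k.sum(),P[k].mean(0)-p if k.any() else '',P[k][:,2].max()-p[2] if k.any() else '')
im,P,uv=topcloud(5);print(yoke(P,np.array([.6,-.408]),.2,.27))
n=(np.hypot(*(P[:,:2]-p[:2]).T)<.1)&(np.hypot(*(P[:,:2]-p[:2]).T)>.064)&(P[:,2]<p[2]-.02)&(P[:,2]>p[2]-.07);k=P[n]-p
for sg in (1,-1):
    kk=k[k[:,0]*sg>.04];print('top pins',len(kk),np.median(kk,0) if len(kk) else '')
"
```

```text
t: 14.0
eef_pos: [0.5152, -0.077, 0.4091]
ee_rot: [-3.142, -0.0, 0.251]
force: [-0.9, 0.4, -5.4]
width: 0.0158
gripper_force: 35.0
t: 14.5
eef_pos: [0.5155, -0.0761, 0.409]
ee_rot: [-3.142, 0.0, 0.252]
force: [-0.1, 0.7, -6.5]
width: 0.0159
gripper_force: 35.0
[ 0.5154 -0.0764  0.409 ] [-3.1416  0.0001  0.252 ] [0.02 0.03 0.36 0.05]
[-0.1272 -0.1249 -0.1228 -0.1172]
black z rel tcp [-0.1217 -0.0733 -0.0275] exp under -0.12319999999999999 x 0.4628099650111907 0.5680074816227528
pin 1 49 [ 0.0769  0.0166 -0.0428] -0.03507385547472963
pin -1 64 [-0.0784 -0.0229 -0.0432] -0.03572921053786582
heading 104.25000000000001 score 86 b means 0.07248206079095537 nan a max [0.0231 0.0239 0.0258 0.0267] [] z [0.2365 0.2397 0.2522 0.2609]
(np.float64(1.8195057452040888), array([ 0.5161, -0.0775]))
top pins 0 
top pins 55 [-0.0774 -0.02   -0.0398]m.py:25: RuntimeWarning: Mean of empty slice.
  if verb: print("heading",np.degrees(h),"score",m,"b means",b[L].mean(),b[Rr].mean(),"a max",np.sort(a[L])[-4:],np.sort(a[Rr])[-4:],"z",np.percentile(Q[s][:,2],[10,50,90,98]))
  ret = ret.dtype.type(ret / rcount)
```

View pics/over.png

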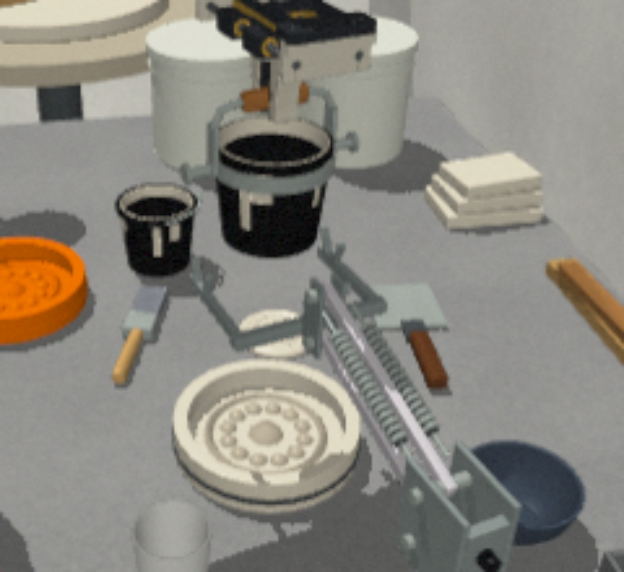

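```bash
python3 -c "
from m import *
P=np.load('P2.npy');h=np.radians(104.24);f=np.array([np.cos(h),np.sin(h)]);l=np.array([-f[1],f[0]])
for seat in [np.array([.516,-.077])]:
    q=P[:,:2]-seat;a=q@f;b=q@l
    for sg in(1,-1):
        s=(abs(b*sg-.072)<.009)&(abs(a)<.035)&(P[:,2]>.2);o=np.argsort(a[s]);print(np.c_[a[s],b[s],P[s][:,2]][o][::2].round(3).tolist())
"
```

```text
[[-0.034, 0.074, 0.24], [-0.032, 0.07, 0.242], [-0.031, 0.076, 0.24], [-0.029, 0.072, 0.242], [-0.027, 0.068, 0.239], [-0.025, 0.074, 0.242], [-0.024, 0.07, 0.238], [-0.022, 0.076, 0.239], [-0.02, 0.073, 0.241], [-0.016, 0.074, 0.24], [-0.015, 0.074, 0.261], [-0.013, 0.071, 0.263], [-0.012, 0.076, 0.261], [-0.01, 0.072, 0.255], [-0.01, 0.074, 0.255], [-0.007, 0.073, 0.251], [-0.006, 0.069, 0.246], [-0.004, 0.074, 0.241], [-0.002, 0.071, 0.242], [-0.001, 0.076, 0.239], [0.001, 0.073, 0.24], [0.003, 0.069, 0.237], [0.004, 0.074, 0.238], [0.007, 0.071, 0.241], [0.008, 0.076, 0.236], [0.01, 0.073, 0.243], [0.012, 0.07, 0.245], [0.014, 0.076, 0.246], [0.017, 0.076, 0.229], [0.017, 0.076, 0.258], [0.02, 0.073, 0.261], [0.02, 0.075, 0.259], [0.022, 0.073, 0.24], [0.023, 0.075, 0.24], [0.025, 0.072, 0.238], [0.027, 0.071, 0.24]]
[[-0.035, -0.072, 0.242], [-0.033, -0.076, 0.239], [-0.032, -0.071, 0.234], [-0.029, -0.074, 0.24], [-0.027, -0.077, 0.241], [-0.026, -0.072, 0.238], [-0.025, -0.079, 0.236], [-0.023, -0.073, 0.237], [-0.021, -0.076, 0.241], [-0.019, -0.07, 0.24], [-0.017, -0.072, 0.238], [-0.016, -0.072, 0.262], [-0.014, -0.071, 0.23], [-0.014, -0.073, 0.262], [-0.012, -0.077, 0.259], [-0.01, -0.071, 0.237], [-0.01, -0.071, 0.25], [-0.008, -0.074, 0.251], [-0.007, -0.071, 0.24], [-0.005, -0.073, 0.245], [-0.004, -0.071, 0.242], [-0.003, -0.076, 0.237], [-0.001, -0.071, 0.235], [0.001, -0.073, 0.239], [0.003, -0.077, 0.24], [0.004, -0.072, 0.237], [0.006, -0.078, 0.24], [0.007, -0.072, 0.239], [0.009, -0.075, 0.242], [0.011, -0.07, 0.237], [0.013, -0.075, 0.248], [0.014, -0.071, 0.239], [0.016, -0.074, 0.254], [0.017, -0.071, 0.23], [0.018, -0.076, 0.263], [0.019, -0.072, 0.24], [0.02, -0.071, 0.235], [0.021, -0.076, 0.241], [0.022, -0.073, 0.241], [0.024, -0.077, 0.241], [0.026, -0.071, 0.24], [0.028, -0.075, 0.237]]
```

```bash
cat > f.py <<'E'
from m import *
import sys
def favg(n):
    F=[]
    for _ in range(n): arm.grab_frame("side");F.append(arm.get_state()["force"])
    return np.mean(F,0),np.std(F,0)/n**.5
if __name__=="__main__":
    print(*favg(int(sys.argv[1])),arm.get_state()["eef_pos"],arm.get_state()["t"])
E
python3 -m crank '[[[0,-0.1,1,0],[0,-0.1,2,0],[0,-0.1,3,0],[0,-0.1,3.6,0],[0,-0.1,4,0],[0,-0.1,4,0],[0,-0.1,4,0],[0,-0.1,4,0]]]'; python3 f.py 20
```

```text
t: 15.95
eef_pos: [0.5151, -0.074, 0.3098]
ee_rot: [3.141, -0.001, 0.252]
force: [0.0, -1.0, -6.0]
width: 0.0158
gripper_force: 35.0
[ 0.1348 -0.0318 -5.4219] [0.1246 0.096  0.1194] [ 0.5147 -0.0741  0.3091] 16.95
```

```bash
python3 -m crank '[[[0,0,0.2,0],[0,0,0.4,0],[0,0,0.6,0],[0,0,0.75,0],[0,0,0.9,0],[0,-0.02,1.0,0],[0,-0.06,1.15,0],[0,-0.1,1.3,0],[0,-0.14,1.45,0],[0,-0.17,1.6,0],[0,-0.2,1.75,0],[0,-0.24,1.9,0]]]'; python3 f.py 10
```

```text
t: 18.45
eef_pos: [0.5134, -0.0684, 0.2615]
ee_rot: [3.141, -0.0, 0.252]
force: [0.3, -0.8, -1.3]
width: 0.0159
gripper_force: 35.0
[-0.0779 -0.7619 -1.7136] [0.1009 0.2043 0.1879] [ 0.5132 -0.0684  0.2617] 18.95
```

```bash
python3 -m crank '[[[0,0,0.15,0],[0,0,0.3,0],[0,-0.02,0.45,0],[0,-0.03,0.6,0],[0,-0.04,0.7,0],[0,-0.04,0.78,0],[0,-0.04,0.78,0],[0,-0.04,0.78,0],[0,-0.04,0.78,0]]]'; python3 f.py 30
```

```text
t: 20.08
eef_pos: [0.513, -0.0673, 0.2421]
ee_rot: [3.142, -0.0, 0.252]
force: [-2.3, 3.5, 0.0]
width: 0.0159
gripper_force: 35.0
[-1.159   3.3656  0.0943] [0.0778 0.0879 0.0819] [ 0.513  -0.0673  0.2421] 21.575
```

```bash
python3 -m crank '[[[0,-0.03,0,0],[0,-0.06,0,0],[0,-0.06,0,0],[0,-0.06,0,0],[0,-0.06,0,0]]]'; python3 f.py 15
```

```text
t: 22.2
eef_pos: [0.5127, -0.0662, 0.2422]
ee_rot: [3.141, -0.0, 0.252]
force: [0.1, -3.2, -0.4]
width: 0.0157
gripper_force: 35.0
[ 0.657  -3.4664 -0.346 ] [0.1626 0.0815 0.1229] [ 0.5126 -0.0658  0.2421] 22.95
```

```bash
python3 -m crank '[[[0,0.02,0,0],[0,0.03,0,0],[0,0.03,0,0],[0,0.03,0,0],[0,0.03,0,0]]]'; python3 f.py 30; python3 -c "
from m import *
im=arm.grab_frame('side')[0];cv2.imwrite('pics/seat.png',cv2.resize(im[120:300,280:470,::-1],None,fx=3.2,fy=3.2,interpolation=2))"
```

```text
t: 23.58
eef_pos: [0.5127, -0.0663, 0.242]
ee_rot: [-3.141, -0.0, 0.252]
force: [-1.6, 1.1, 0.9]
width: 0.0156
gripper_force: 35.0
[-0.4163  1.8016 -0.186 ] [0.0913 0.1261 0.0916] [ 0.5128 -0.0665  0.2421] 25.075
```

View pics/seat.png

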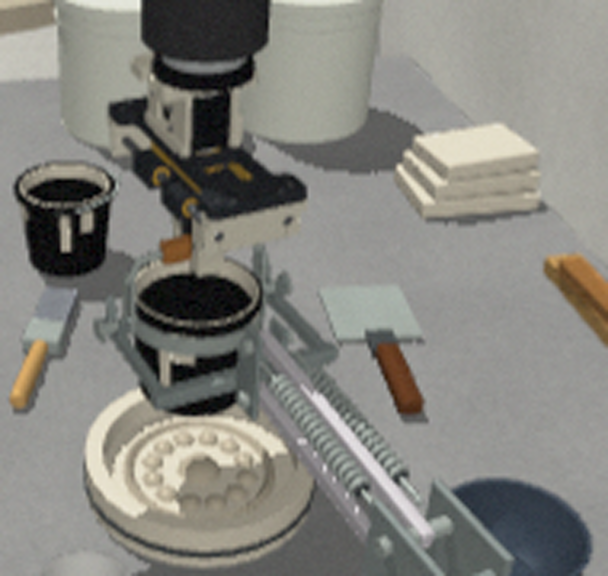

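Pins sit in the prongs at crop (110,325) and (285,280), and the pail is clear of the mould. The wrist still carries about 0.2 N, so I make a tiny trim before letting go.

```bash
python3 -m crank '[[[0,-0.01,0.03,0],[0,-0.01,0.07,0],[0,-0.01,0.07,0],[0,-0.01,0.07,0],[0,-0.01,0.07,0]]]' - 15; python3 f.py 20
```

```text
t: 25.75
eef_pos: [0.5127, -0.0664, 0.2403]
ee_rot: [3.142, -0.0, 0.252]
force: [-0.1, 1.5, 0.2]
width: 0.0159
gripper_force: 15.0
[-0.3226  0.959   0.1397] [0.0821 0.0892 0.0694] [ 0.5127 -0.0663  0.2403] 26.75
```

```bash
python3 -m crank '[[[0,-0.005,-0.03,0],[0,-0.005,-0.03,0],[0,-0.005,-0.03,0],[0,-0.005,-0.03,0]]]' - 5;  python3 -m crank '[[[0,0,0,0],[0,0,0,0],[0,0,0,0],[0,0,0,0],[0,0,0,0],[0,0,0,0]]]' 0; python3 -c "
from m import *
print(arm.get_state()['force'])
im=arm.grab_frame('side')[0];cv2.imwrite('pics/rel.png',cv2.resize(im[120:300,280:470,::-1],None,fx=3.2,fy=3.2,interpolation=2))"
```

```text
t: 27.25
eef_pos: [0.5127, -0.0662, 0.2411]
ee_rot: [3.141, -0.0, 0.252]
force: [-0.2, -0.2, 0.0]
width: 0.0161
gripper_force: 5.0
t: 28.0
eef_pos: [0.5127, -0.0662, 0.241]
ee_rot: [3.142, 0.0, 0.252]
force: [-0.7, 0.2, 0.4]
width: 0.0707
gripper_force: 0.0
[-0.7354  0.1876  0.4136]
```

View pics/rel.png

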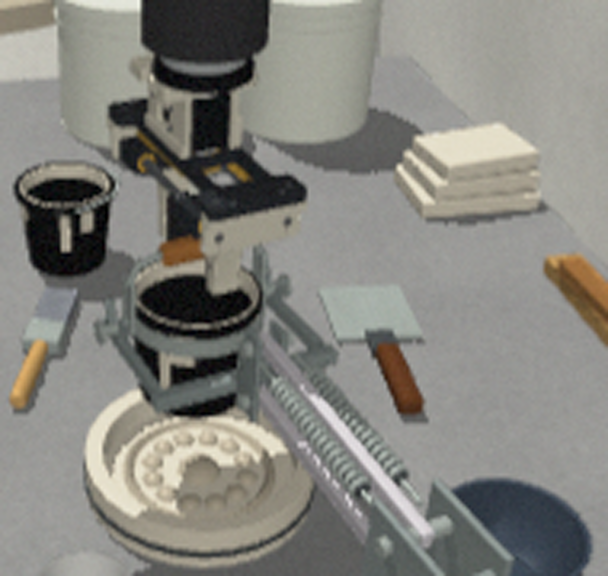

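The fingers have opened and the pail stays put at crop (195,335). I go straight up, then check.

```bash
python3 -m crank '[[[0,0,0,0],[0,0,-0.4,0],[0,0,-1,0],[0,0,-2,0],[0,0,-3.5,0],[0,0,-5,0],[0,0,-6,0],[0,0,-6,0]]]' 0;  python3 -m crank '[[[0,-1,0,0],[0,-3,0,0],[0,-5,0,0],[0,-7,0,0],[0,-8,0,0],[0,-8,0,0],[0,-8,0,0],[0,-8,0,0]]]'; python3 -c "
from m import *
im,P,uv=topcloud(5);C=im[uv[:,1],uv[:,0]].astype(int)
print(yoke(P,np.array([.6,-.4]),.15,.235))
r=np.hypot(*(P[:,:2]-[.513,-.066]).T)
g=(r<.06)&(C[:,0]-C[:,2]>50)&(P[:,2]>.2);print('bar',g.sum(),P[g].mean(0),np.percentile(P[g][:,2],90))
rm=(r<.075)&(P[:,2]>.19)&(P[:,2]<.23);print('rim',circ(P[rm]))
im=arm.grab_frame('side')[0];cv2.imwrite('pics/fin.png',cv2.resize(im[120:300,280:470,::-1],None,fx=3.2,fy=3.2,interpolation=2))"
```

```text
t: 29.05
eef_pos: [0.5135, -0.0663, 0.3945]
ee_rot: [3.141, -0.005, 0.252]
force: [0.5, -0.2, -0.3]
width: 0.0874
gripper_force: 0.0
t: 30.05
eef_pos: [0.463, 0.1268, 0.3911]
ee_rot: [3.142, 0.0, 0.251]
force: [-1.0, -0.5, 0.2]
width: 0.0875
gripper_force: 0.0
heading 104.48668885191348 score 213 b means 0.07276939431508199 -0.07394318285719989 a max [0.0249 0.026  0.0268 0.0275] [0.023  0.0239 0.0249 0.0255] z [0.1886 0.1927 0.21   0.216 ]
(np.float64(1.8236367449727442), array([ 0.5147, -0.0698]))
bar 103 [ 0.5112 -0.0671  0.2643] 0.2661938129346872
rim (array([ 0.5104, -0.0681]), np.float64(0.05647575845285763))
```

View pics/fin.png

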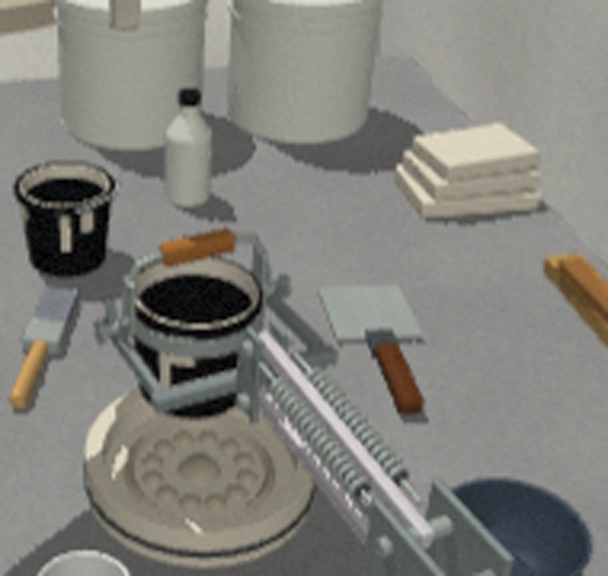

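The pail hangs upright. The pin height is about 0.198 and the seat about 0.199, and its centre is about 10 mm from the mould's centre.

```bash
python3 -c "
from station import arm
print(arm.job_done())"
```

```text
the job is handed in; nothing more can be done
None
```

The pail hangs by both pins in the yoke, about 10 mm off the mould's centre; the gripper is clear of everything, and the job was handed in at about 30 s of the 61 s allowed (no verdict came back).

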